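# Seat the lens carriage and close its keeper

## Robot

A 6-joint arm with a two-finger parallel gripper is mounted at the origin on the work surface. World frame = base frame: x ahead of the robot, y to its left, z up, the work surface at z = 0. Lengths are in mm, angles in rad, forces in N, time in s.
With the tool pointing down it reaches from about 350 to 850 mm from the base axis. Payload 8.1 kg.
Tool frame: the origin (TCP) lies at the very end of the fingers, on their centre line; the grasp point (between the pads) lies 19 mm behind it; z points along the fingers, y is the line along which they close (so a half turn about z gives the same grasp; the last joint's range is limited). The gripper opens to 85 mm and grips with 20 to 120 N. Pads are 22 mm wide; open, the fingers measure 114 mm over their backs; the gripper's body (76 mm by 85 mm) begins 54 mm behind the grasp point. The pads swing forward as they close: fully open they stand 13 mm farther back than shut.
Start: joints at [-1.322, 0.13, 1.488, -0, 1.523, -0.085], TCP at [196.601, -566.88, 231.292] pointing down, gripper open.
Joint ranges: [-2.96, 2.96], [-0.89, 2.26], [0.02, 2.5], [-1.34, 4.48], [0, 2.73], [-2.66, 2.66]. Speed limits (rad/s): [2.39, 2.39, 2.79, 3.14, 3.14, 3.14].

## Interface

Orientations are given as a 3x3 rotation matrix whose columns are the frame's x, y, z axes.
In Python, from station import r gives the robot as it stands.
- The arm moves only by the shell command python3 -m pendant 'ROWS' [OPENING] [FORCE]. ROWS is JSON, one flat list of numbers, 4 for each row, row after row: the shift along the world's x, y, z in m, then the turn about the world's z in rad. A call has exactly 8 rows; each row shifts and turns the commanded pose from where the row before left it; what a row does not reach is not made up. A row lasts 1/12 s, in which the tool goes at most 41.7 mm and 7.16 degrees, less where a joint would pass 70% of its speed; a pose out of reach is approached as far as the arm can. A call with a gripper value outside its range is refused whole. OPENING is the closure in counts, from 0 (fully open) to 255 (shut), set as the call begins (- or left out, the last holds). The fingers move at their own pace and stop on an object; FORCE is the grip in N (left out, the last holds). Time passes only in rows, so rows that do not move let the fingers close, or fill a call up. It gives the time, the measured TCP pose, the force, the opening and the grip force at its end, in the units of the state.
- r.get_state(): the state, without advancing time (a new reading comes with each control period).
- r.camera(name): name is "scene" or "top"; returns the picture (480x640x3 uint8, red, green, blue); there is no depth.
- r.get_calibration(name): a dict with "camera_matrix" (3x3 intrinsics, pixels), "camera_from_world" (4x4, takes a point from world to camera coordinates). Camera axes: x right, y down, z forward; pixel columns grow to the right and rows downward; lengths in mm; the calibration is good to about 2 mm. A picture is of the moment at which its call begins. get_calibration takes no time and is no camera call.
- r.close_job(): hands the job in; it is judged then, once.
The state is a dict: "t": time; "joint_positions": joint angles; "qvel": joint speeds; "effort": joint torques, N m; "position": TCP position; "orientation": TCP orientation; "wrist_force": force on the tool from outside, world axes, zero at the start; "moment": the same for the moment, N m; "gripper_width": finger opening in mm; "grip_force": force on a finger pad.
Only numpy, scipy, OpenCV 4.12 (cv2) and the standard library are available. Lean on these libraries where they do the work, as an engineer would, in place of code of your own. Each camera call takes 0.05 s, during which the arm holds its last target. There are 200 camera calls.

## Task

On the lens bench, slide the black carriage board with the lens on it along its rails, pushing with your fingertips, until you feel it drop into its locating notches and it sits flat, flush with the side guides. Then push the steel keeper arm round by its upright peg until it lies fully across the front of the board, and take the hand away. Do not pick up, carry or tip the carriage, and leave the other things on the desk alone.

Things in the scene. Friction and masses are not known exactly. Their poses are not given: they have to be found in the camera images.
- bench: Fixed metal bench, 400 mm long, 146 mm wide. Origin: centre of its underside, on the desk. x: along the rails in the slide direction (ends at -200 and +200 mm), y across, z up. Four bright tracks, tops 30 mm above the desk, lie between two side guides 15 mm thick (inner faces y=+-57 mm, tops 43 mm above the desk). A finger fits down behind the carriage between the guides.
- station (a point): Where the carriage's origin lies when seated: bench x=+70, y=0, z=24 mm; axes as the bench. Each track has one notch, 22 mm long, 6 mm deep: the inner tracks (y=+-19 mm) 60 mm ahead of the station, the outer (y=+-45 mm) 60 mm behind it.
- carriage: Black board 140 (x) x 110 (y) x 12 mm on four steel feet, 0.3 to 0.65 kg with the lens. Origin: mid-board at the feet's undersides; axes as the bench; board from z=7 to 19 mm. Slides along bench +x with origin 30 mm above the desk, friction 2 to 8 N; starts 100 to 170 mm short of the station. Feet 16 mm long: front pair (x=+60) narrow-set, rear (x=-60) wide-set; all meet their notches together.
- push_plate (a point): Point on the carriage, mid-width on the rear face of its upright push plate (60 mm wide, 6 mm thick) at carriage x=-70, y=0, z=35 mm. Plate and board edge form one rear face from z=7 to 54 mm. Over the notches the carriage drops 6 mm, board top then level with the guides, and the notch ends stop it with 3 mm play either way; push slower than 60 mm/s there or it may skip over.
- lens_top (a point): Top centre of the lens fixed upright on the carriage: carriage x=-10, y=0, z=69 mm; 68 mm across at its foot, 62 mm above.
- keeper (a joint): Angle of the keeper, a level steel arm 70 mm long, 16 mm wide, 46 to 56 mm above the desk. 0: points along bench +x, clear of the carriage; pi/2 (hard stop): along bench -y, across the front of the seated board, 3 mm above it. Grows clockwise from above. Starts 0 to 0.35, stays where left, about 1 to 2 N at the peg. It cannot pass over a board that has not dropped.
- keeper_pivot (a point): Keeper's upright pivot axis: bench x=+120, y=+80 mm, 44 mm above the desk, on a block 40 x 28 mm outside the +y guide.
- keeper_peg (a point): Top centre of the keeper's upright peg: a pin 14 mm thick, 55 mm from the pivot, from the arm (56 mm above the desk) up to 96 mm above the desk.
- lens_a: Bystander: loose black lens with a bright ring, 60 mm across, 45 mm tall, standing near the bench on the robot's side. Origin: centre of its underside.
- lens_b: Bystander: loose bright metal lens, 52 mm across, 38 mm tall, standing beyond the rear end of the bench. Origin: centre of its underside.
- lens_c: Bystander: loose black lens, 66 mm across, 55 mm tall, standing on the far side of the bench. Origin: centre of its underside.
- mount_ring: Bystander: loose brass ring lying flat, 60 mm across, 14 mm high, on the far side of the bench. Origin: centre of its underside.
- duster: Bystander: loose white plastic bottle, 48 mm across, 110 mm tall, standing beyond the front end of the bench. Origin: centre of its underside.
- screwdriver: Bystander: loose screwdriver, 150 mm long, lying on the desk on the robot's side. Origin: on the desk at its middle.
Mind the look-alikes: they are no part of the job. Leave any orange, white or yellow look-alike of the carriage alone.

How it is judged:
By the outcome, as a careful person would: the job done as asked, in the order asked, and still so for the second after the job is handed in, with the robot touching nothing.
It also fails if it takes over 48 s, if anything falls off the work surface, if the arm or the gripper's body presses on something with over 40 N, if the wrist force passes 120 N, or if a joint passes its speed limit or range.

## Working session

There is one attempt and no reset: what is moved stays moved. The work goes in short steps, Python scripts to look and compute and a shell command to move; the robot and the scene stay as the last step left them, time stands still between calls to the robot, and variables do not carry over. Pictures are saved under pics/ and viewed, at most 10 in all, crops included, and the job is handed in when it is done.

```bash
mkdir -p pics; python3 - <<'E'
from station import r
import cv2
for n in("scene","top"):
    cv2.imwrite(f"pics/{n}0.png",r.camera(n)[:,:,::-1])
    c=r.get_calibration(n);print(n,c["camera_matrix"],c["camera_from_world"])
s=r.get_state();print(s["t"],s["position"],s["orientation"],s["gripper_width"])
E
```

```text
scene [[621.52372761   0.         319.16407382]
 [  0.         621.52372761 238.84767612]
 [  0.           0.           1.        ]] [[ 8.41784756e-01  5.39489830e-01  1.86854803e-02 -4.21956329e+02]
 [ 4.14208278e-01 -6.23331926e-01 -6.63241142e-01 -1.72213520e+02]
 [-3.46164595e-01  5.66045964e-01 -7.48172467e-01  1.57332604e+03]
 [ 0.00000000e+00  0.00000000e+00  0.00000000e+00  1.00000000e+00]]
top [[480.92951089   0.         321.44317716]
 [  0.         480.92951089 240.72887797]
 [  0.           0.           1.        ]] [[ 1.20703515e-04 -9.99991335e-01  4.16106571e-03 -1.54079767e+01]
 [-9.92504202e-01 -6.28323440e-04 -1.22208897e-01  5.17104294e+02]
 [ 1.22210453e-01 -4.11512415e-03 -9.92495678e-01  1.16239554e+03]
 [ 0.00000000e+00  0.00000000e+00  0.00000000e+00  1.00000000e+00]]
0.1 [ 196.48396106 -566.39392161  230.33758601] [[ 9.44797894e-01  3.27653445e-01 -3.99225038e-04]
 [ 3.27653657e-01 -9.44796574e-01  1.58577064e-03]
 [ 1.42396767e-04 -1.62904031e-03 -9.99998663e-01]] 85.04162736296449
```

View pics/scene0.png

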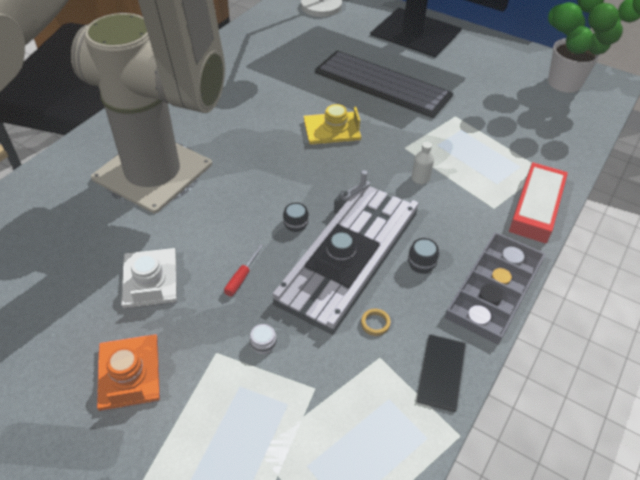

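View pics/top0.png

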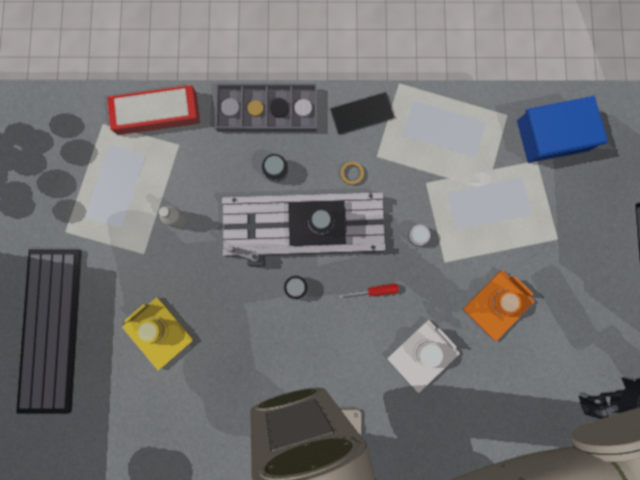

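The scene shows the bench at about (347,255), with the black carriage at (342,255). In the top view the carriage is at (318,222), the keeper at (245,255) and the duster at (168,213). There are four carriage candidates in the top view: black (318,222), orange (500,303), white (425,355) and yellow (157,333). Only the black one is on the rails, so that is the one meant. I'll confirm it in an enlarged crop.

```bash
python3 - <<'E'
import cv2
a=cv2.imread("pics/top0.png")[180:275,210:400]
cv2.imwrite("pics/topcrop.png",cv2.resize(a,None,fx=4.2,fy=4.2,interpolation=cv2.INTER_CUBIC))
a=cv2.imread("pics/scene0.png")[165:325,265:425]
cv2.imwrite("pics/scenecrop.png",cv2.resize(a,None,fx=3.75,fy=3.75,interpolation=cv2.INTER_CUBIC))
E
```

```text
(no output)
```

View pics/topcrop.png

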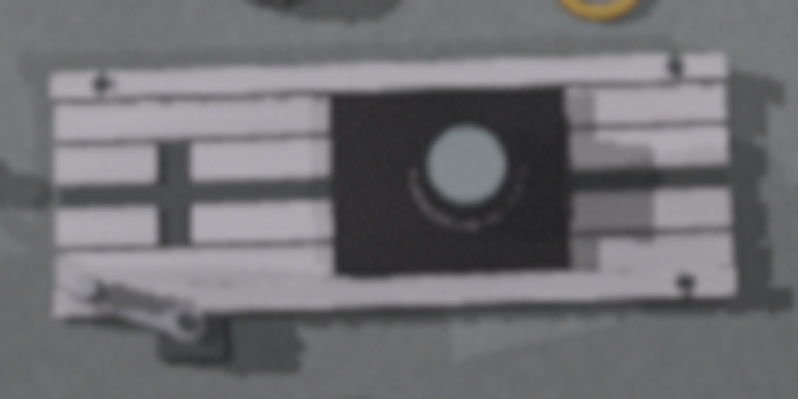

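View pics/scenecrop.png

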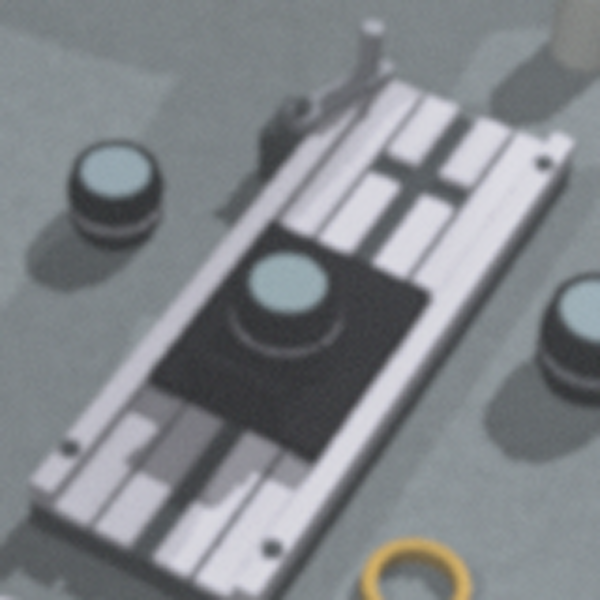

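The crop confirms it: the black board with the lens, crop (335–568, 90–272), sits on the bright rails and its notches lie ahead at crop x≈175. The keeper peg is at crop (90,292) and the pivot at (187,322).

```bash
cat > h.py <<'E'
from station import r
import numpy as np
def cal(n): c=r.get_calibration(n);return c["camera_matrix"],c["camera_from_world"]
def ray(n,u,v,z):
    K,T=cal(n);R=T[:3,:3];o=-R.T@T[:3,3];d=R.T@np.linalg.solve(K,[u,v,1]);return o+d*(z-o[2])/d[2]
def proj(n,p):
    K,T=cal(n);q=K@(T[:3,:3]@p+T[:3,3]);return q[:2]/q[2]
def tc(x,y,z): return ray("top",210+x/4.2,180+y/4.2,z)
def sc(x,y,z): return ray("scene",265+x/3.75,165+y/3.75,z)
E
python3 - <<'E'
from h import *
np.set_printoptions(precision=1,suppress=True)
c=np.array([tc(*p,43) for p in[(50,72),(726,54),(735,295),(55,318)]]);print(c)
m=c.mean(0);x=(c[0]+c[3]-c[1]-c[2])/2;w=(c[3]+c[2]-c[0]-c[1])/2
print("c",m,"L",np.linalg.norm(x),"W",np.linalg.norm(w))
x/=np.linalg.norm(x);a=np.arctan2(x[1],x[0]);y=np.array([-x[1],x[0],0])
B=np.array([x,y]);f=lambda p:B@(p-m)
print("ang",a)
print("rear",f(tc(568,200,49)),"front",f(tc(333,180,49)),"lens",f(tc(467,164,99)))
print("peg",f(tc(90,292,96)),"pivot",f(tc(187,322,56)),"notch",f(tc(175,165,30)))
print("scene: corners",[f(sc(*p,43)) for p in[(35,490),(572,140),(395,78)]],"lens",f(sc(288,282,99)),"peg",f(sc(373,26,96)),"frontR",f(sc(430,295,49)))
P=lambda X,Y,Z:m[:2]+X*x[:2]+Y*y[:2]
for n,q in dict(station=(70,0),seatrear=(0,0),pivot=(120,80)).items():print(n,P(*q,0))
for n,u,v,z in[("lens_a",296,287,45),("lens_c",274,167,55),("duster",168,213,110),("ring",352,173,14)]:
    p=ray("top",u,v,z);print(n,p,f(p))
E
```

```text
[[ 624.7  232.2   43. ]
 [ 636.  -168.2   43. ]
 [ 492.3 -171.2   43. ]
 [ 478.6  225.6   43. ]]
c [557.9  29.6  43. ] L 398.75789192682555 W 144.9633369298215
ang 1.6021228717597702
rear [-102.8   13.7] front [34.2 -2.4] lens [-44.  -1.]
peg [168.3  64.3] pivot [119.8  79. ] notch [129.1 -17.4]
scene: corners [array([-201.6,   61.2]), array([199.2, -74.2]), array([190.2,  45.8])] lens [-41.8  -3.7] peg [172.5  56.8] frontR [ 32.7 -59.4]
station [555.7  99.6]
seatrear [557.9  29.6]
pivot [474.2 147. ]
lens_a [402.3  46.6  45. ] [ 21.8 155. ]
lens_c [698.4 102.6  55. ] [  68.5 -142.7]
duster [572.4 343.  110. ] [312.8 -24.3]
ring [694.4 -93.7  14. ] [-127.5 -132.6]
```

```bash
python3 -m pendant '[0.0229,0.0282,0,0.079,0.0229,0.0282,0,0.079,0.0229,0.0282,0,0.079,0.0229,0.0282,0,0.079,0.0229,0.0282,0,0.079,0.0229,0.0282,0,0.079,0.0229,0.0282,0,0.079,0.0229,0.0282,0,0.079]' 255 40
python3 -m pendant '[0.0229,0.0282,0,0.079,0.0229,0.0282,0,0.079,0.0229,0.0282,0,0.079,0.0229,0.0282,0,0.079,0.0229,0.0282,0,0.079,0.0229,0.0282,0,0.079,0.0229,0.0282,0,0.079,0.0229,0.0282,0,0.079]'
python3 -m pendant '[0,0,0,0,0,0,0,0,0,0,0,0,0,0,0,0,0,0,0,0,0,0,0,0,0,0,0,0,0,0,0,0]'
```

```text
t: 0.77
position: [380.4, -339.5, 230.9]
orientation: [[0.566, 0.825, -0.0], [0.825, -0.566, 0.0], [0.0, -0.001, -1.0]]
wrist_force: [0.6, -1.0, -0.3]
gripper_width: -0.2
grip_force: 0.0
t: 1.43
position: [563.6, -113.9, 230.9]
orientation: [[-0.031, 1.0, -0.001], [1.0, 0.031, 0.0], [0.0, -0.001, -1.0]]
wrist_force: [0.3, -1.0, -0.6]
gripper_width: -0.0
grip_force: 0.0
t: 2.1
position: [562.8, -116.3, 231.4]
orientation: [[-0.026, 1.0, 0.0], [1.0, 0.026, -0.0], [-0.0, 0.0, -1.0]]
wrist_force: [-0.4, 0.1, 0.2]
gripper_width: -0.6
grip_force: 0.0
```

```bash
python3 -m pendant '[0,0,-0.025,0,0,0,-0.025,0,0,0,-0.025,0,0,0,-0.025,0,0,0,-0.02,0,0,0,-0.015,0,0,0,0,0,0,0,0,0]'
python3 - <<'E'
from station import r
import cv2,numpy as np
a=r.camera("scene")[150:350,230:430,::-1];b=r.camera("top")[170:290,260:420,::-1]
a=cv2.resize(a,(500,500));b=cv2.resize(b,(300,225))
o=np.zeros((500,800,3),np.uint8);o[:,:500]=a;o[:225,500:]=b;cv2.imwrite("pics/appr.png",o)
E
```

```text
t: 2.77
position: [562.2, -115.6, 95.6]
orientation: [[-0.027, 1.0, -0.002], [1.0, 0.027, 0.001], [0.001, -0.002, -1.0]]
wrist_force: [0.1, -0.3, 0.2]
gripper_width: -0.1
grip_force: 0.0
```

View pics/appr.png

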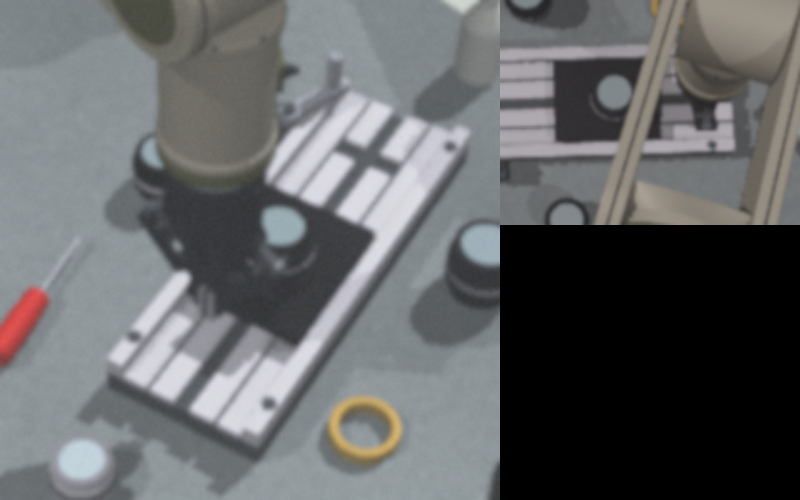

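The fingertips, at crop (207,300), are behind the board and between the guides, with the carriage still in place. Next I lower them.

```bash
python3 -m pendant '[0,0,-0.012,0,0,0,-0.012,0,0,0,-0.012,0,0,0,-0.01,0,0,0,-0.007,0,0,0,-0.004,0,0,0,0,0,0,0,0,0]'
python3 -m pendant '[0,0.004,0,0,0,0.004,0,0,0,0.004,0,0,0,0.004,0,0,0,0.004,0,0,0,0.002,0,0,0,0,0,0,0,0,0,0]'
```

```text
t: 3.53
position: [562.9, -115.6, 39.1]
orientation: [[-0.027, 1.0, -0.0], [1.0, 0.027, 0.0], [0.0, -0.0, -1.0]]
wrist_force: [0.6, 0.5, -0.6]
gripper_width: -0.3
grip_force: 0.0
t: 4.2
position: [563.0, -93.5, 39.3]
orientation: [[-0.027, 1.0, -0.0], [1.0, 0.027, -0.0], [-0.0, -0.0, -1.0]]
wrist_force: [1.3, -1.6, 0.4]
gripper_width: 0.1
grip_force: 0.0
```

```bash
P='-'; python3 -m pendant '[-0.0001,0.004,0,0,-0.0001,0.004,0,0,-0.0001,0.004,0,0,-0.0001,0.004,0,0,-0.0001,0.004,0,0,-0.0001,0.004,0,0,-0.0001,0.004,0,0,-0.0001,0.004,0,0]'
python3 -m pendant '[-0.0001,0.004,0,0,-0.0001,0.004,0,0,-0.0001,0.004,0,0,-0.0001,0.004,0,0,-0.0001,0.004,0,0,-0.0001,0.004,0,0,-0.0001,0.004,0,0,-0.0001,0.004,0,0]'
```

```text
t: 4.87
position: [562.2, -61.3, 39.3]
orientation: [[-0.027, 1.0, -0.0], [1.0, 0.027, -0.0], [-0.0, -0.0, -1.0]]
wrist_force: [-0.0, -3.0, -1.0]
gripper_width: -0.0
grip_force: 0.0
t: 5.53
position: [561.4, -29.3, 39.3]
orientation: [[-0.027, 1.0, -0.0], [1.0, 0.027, -0.0], [-0.0, -0.0, -1.0]]
wrist_force: [0.6, -2.2, -0.3]
gripper_width: -0.1
grip_force: 0.0
```

```bash
python3 -m pendant '[-0.0001,0.003,0,0,-0.0001,0.003,0,0,-0.0001,0.003,0,0,-0.0001,0.003,0,0,-0.0001,0.003,0,0,-0.0001,0.003,0,0,-0.0001,0.003,0,0,-0.0001,0.003,0,0]'
python3 -m pendant '[-0.0001,0.002,0,0,-0.0001,0.002,0,0,-0.0001,0.002,0,0,-0.0001,0.002,0,0,-0.0001,0.002,0,0,-0.0001,0.002,0,0,-0.0001,0.002,0,0,-0.0001,0.002,0,0]'
```

```text
t: 6.2
position: [560.6, -5.4, 39.3]
orientation: [[-0.027, 1.0, -0.0], [1.0, 0.027, 0.0], [0.0, -0.0, -1.0]]
wrist_force: [0.4, -2.5, -0.2]
gripper_width: 0.1
grip_force: 0.0
t: 6.87
position: [559.8, 10.5, 39.3]
orientation: [[-0.027, 1.0, 0.0], [1.0, 0.027, 0.0], [0.0, 0.0, -1.0]]
wrist_force: [0.5, -1.5, -0.5]
gripper_width: -0.0
grip_force: 0.0
```

```bash
python3 -m pendant '[0,0.0015,0,0,0,0.0015,0,0,0,0.0015,0,0,0,0.0015,0,0,0,0,0,0,0,0,0,0,0,0,0,0,0,0,0,0]'
python3 -m pendant '[0,0.001,0,0,0,0.001,0,0,0,0.001,0,0,0,0.001,0,0,0,0,0,0,0,0,0,0,0,0,0,0,0,0,0,0]'
```

```text
t: 7.53
position: [559.8, 16.4, 39.3]
orientation: [[-0.027, 1.0, 0.0], [1.0, 0.027, 0.0], [0.0, 0.0, -1.0]]
wrist_force: [-0.0, 0.4, -1.1]
gripper_width: -0.0
grip_force: 0.0
t: 8.2
position: [559.8, 20.3, 39.3]
orientation: [[-0.027, 1.0, 0.0], [1.0, 0.027, 0.0], [0.0, 0.0, -1.0]]
wrist_force: [0.8, -0.8, 0.2]
gripper_width: 0.3
grip_force: 0.3
```

```bash
python3 -m pendant '[0,0,0,0,0,0,0,0,0,0,0,0,0,0,0,0,0,0.001,0,0,0,0.001,0,0,0,0.001,0,0,0,0.001,0,0]'
python3 - <<'E'
from station import r
import cv2
a=r.camera("scene")[160:320,270:430,::-1]
cv2.imwrite("pics/s2.png",cv2.resize(a,(600,600),interpolation=cv2.INTER_CUBIC))
E
```

```text
t: 8.87
position: [559.8, 24.3, 39.3]
orientation: [[-0.027, 1.0, 0.0], [1.0, 0.027, -0.0], [-0.0, 0.0, -1.0]]
wrist_force: [-0.1, -2.0, 0.5]
gripper_width: -0.3
grip_force: 1.3
```

View pics/s2.png

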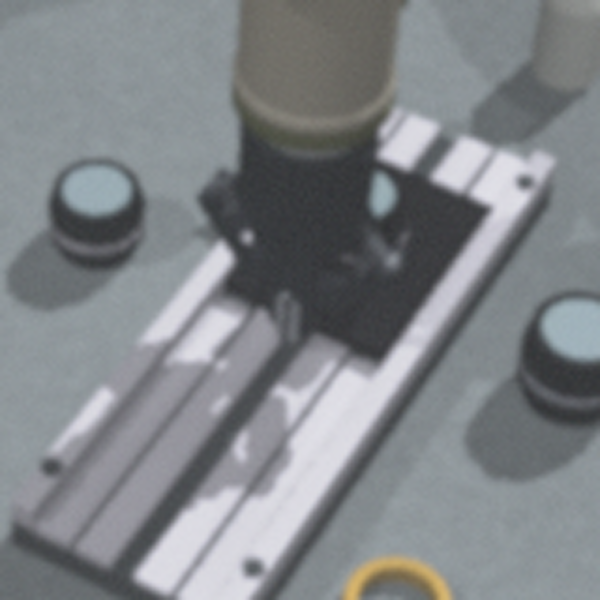

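The board has moved forward. Its front-right corner is at crop (492,208) and its rear-right corner at (378,360).

```bash
python3 - <<'E'
from h import *
m=np.array([557.9,29.6,0]);a=1.602;B=np.array([[np.cos(a),np.sin(a),0],[-np.sin(a),np.cos(a),0]])
for z in(43,49):
  for u,v in[(492,208),(378,360)]:print(z,B@(ray("scene",270+u/3.75,160+v/3.75,z)-m))
E
```

```text
43 [140.45893952 -60.2645433 ]
43 [ -3.99852027 -57.36691663]
49 [134.89643613 -62.17839328]
49 [ -8.71771002 -59.29768237]
```

```bash
python3 -m pendant '[0,0.001,0,0,0,0.001,0,0,0,0.001,0,0,0,0,0,0,0,0,0,0,0,0,0,0,0,0,0,0,0,0,0,0]'
```

```text
t: 9.58
position: [560.0, 24.7, 39.4]
orientation: [[-0.026, 1.0, 0.0], [1.0, 0.026, -0.004], [-0.004, 0.0, -1.0]]
wrist_force: [0.0, -14.2, -0.1]
gripper_width: -0.2
grip_force: 7.5
```

The carriage hit a hard stop at 14 N of push, against the notch end. Back off and lift, then look to confirm it is seated.

```bash
python3 -m pendant '[0,-0.004,0,0,0,-0.005,0,0,0,-0.005,0,0,0,-0.005,0,0,0,0,0.01,0,0,0,0.02,0,0,0,0.025,0,0,0,0.025,0]'
python3 -m pendant '[0,0,0.02,0,0,0,0.02,0,-0.016,0.034,0,0.125,-0.016,0.034,0,0.125,-0.016,0.034,0,0.125,-0.016,0.034,0,0.125,-0.016,0.034,0,0.125,-0.016,0.032,0,0.125]'
python3 -m pendant '[0,0,0,0.125,0,0,0,0.125,0,0,0,0.125,0,0,0,0.08,0,0,0,0,0,0,0,0,0,0,0,0,0,0,0,0]'
python3 - <<'E'
from station import r
import cv2,numpy as np
a=r.camera("scene")[160:320,290:430,::-1];b=r.camera("top")[170:290,210:330,::-1]
o=np.zeros((450,800,3),np.uint8)
o[:,:394]=cv2.resize(a,(394,450),interpolation=cv2.INTER_CUBIC);o[:400,400:]=cv2.resize(b,(400,400),interpolation=cv2.INTER_CUBIC)
cv2.imwrite("pics/s3.png",o)
E
```

```text
t: 10.25
position: [559.2, 8.5, 120.3]
orientation: [[-0.027, 1.0, -0.001], [1.0, 0.027, 0.0], [0.0, -0.001, -1.0]]
wrist_force: [0.4, -0.0, -0.5]
gripper_width: 0.1
grip_force: 0.0
t: 10.92
position: [462.8, 212.2, 160.4]
orientation: [[-0.706, 0.709, 0.001], [0.709, 0.706, 0.001], [-0.0, 0.001, -1.0]]
wrist_force: [1.1, 0.5, 0.4]
gripper_width: 0.0
grip_force: 0.0
t: 11.58
position: [463.9, 210.3, 159.5]
orientation: [[-0.942, 0.334, 0.0], [0.334, 0.942, 0.0], [-0.0, 0.0, -1.0]]
wrist_force: [0.4, 0.3, -0.2]
gripper_width: 0.0
grip_force: 0.0
```

View pics/s3.png

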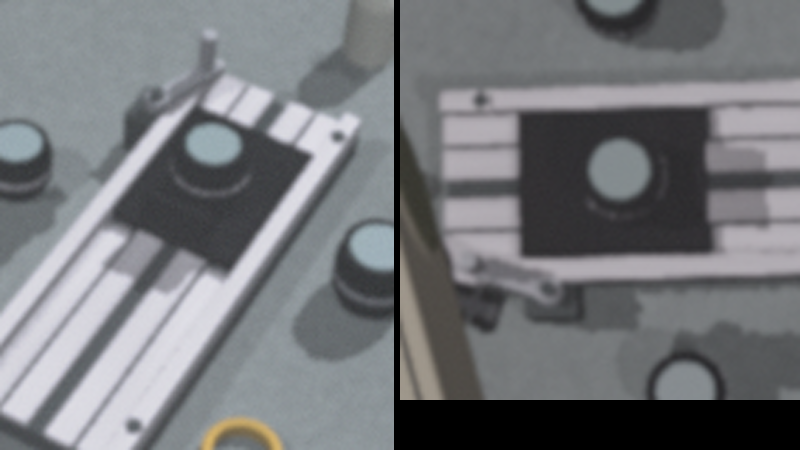

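The board now lies ahead with its front edge at top-crop x=518 and its rear edge at 710. Its edges look level with the guides. The peg is at scene crop (209,36) and top crop (465,262).

```bash
python3 - <<'E'
from h import *
np.set_printoptions(precision=1,suppress=True)
m=np.array([557.9,29.6,0]);a=1.602;B=np.array([[np.cos(a),np.sin(a),0],[-np.sin(a),np.cos(a),0]])
T=lambda x,y,z:B@(ray("top",210+(x-400)/3.333,170+y/3.333,z)-m)
S=lambda x,y,z:B@(ray("scene",290+x/2.813,160+y/2.813,z)-m)
for z in(43,49):print(z,"front",T(518,180,z),"rear",T(711,180,z),"sfr",S(313,155,z),"srr",S(227,272,z))
print("lens z93",T(620,169,93),S(213,143,93),"z99",T(620,169,99),S(213,143,99))
print("peg",T(465,262,96),S(209,36,96),"pivot",T(550,290,56),S(154,97,56))
print(proj("scene",np.array([464,210,160])),proj("top",np.array([464,210,160])))
s=r.get_state();p=s["position"];print(p,B@(p-m))
E
```

```text
43 front [142.9  -3.8] rear [0.  0.6] sfr [141.6 -59.9] srr [ -5.9 -58.1]
49 front [142.   -2.8] rear [-0.1  1.5] sfr [136.  -61.8] srr [-10.6 -60. ]
lens z93 [62.9 -1.3] [65.5 -3.7] z99 [62.4 -0.3] [60.1 -6.1]
peg [172.8  62.1] [169.7  55.7] pivot [118.7  79.9] [119.8  77.5]
[356.5 143.3] [219.4 257.5]
[463.8 210.3 159.4] [183.5  88.4]
```

The drop is confirmed: both views agree with the lens top at 93 mm, and the front edge is at about 142 mm. The keeper peg is at bench (172,61). Next are the sweep rows.

```bash
python3 -m pendant '[0,0,-0.015,0,0,0,-0.02,0,0,0,-0.02,0,0,0,-0.02,0,0,0,-0.012,0,0,0,-0.007,0,0,0,0,0,0,0,0,0]'
python3 - <<'E'
from h import *
np.set_printoptions(precision=1,suppress=True)
a=1.602;R=np.array([[np.cos(a),-np.sin(a)],[np.sin(a),np.cos(a)]]);m=np.array([557.9,29.6])
W=lambda t,d:m+R@(np.array([120,80])+55*np.array([np.cos(t),-np.sin(t)])+d*np.array([np.sin(t),np.cos(t)]))
p=W(.37,16);print(p-r.get_state()["position"][:2])
for t in np.arange(.52,1.58,.15):q=W(t,16);print(round(t,2),q,"per third",(q-p)/3);p=q
E
```

```text
t: 12.35
position: [464.0, 210.4, 65.7]
orientation: [[-0.943, 0.333, -0.0], [0.333, 0.943, 0.0], [0.0, 0.0, -1.0]]
wrist_force: [0.5, 0.0, 0.8]
gripper_width: 0.1
grip_force: 0.0
[13.4 -6.1]
0.52 [485.9 203.1] per third [ 2.8 -0.4]
0.67 [494.1 200.7] per third [ 2.7 -0.8]
0.82 [501.9 197.2] per third [ 2.6 -1.2]
0.97 [509.1 192.4] per third [ 2.4 -1.6]
1.12 [515.5 186.7] per third [ 2.1 -1.9]
1.27 [521.  180.1] per third [ 1.8 -2.2]
1.42 [525.4 172.7] per third [ 1.5 -2.5]
1.57 [528.7 164.8] per third [ 1.1 -2.6]
```

```bash
python3 -m pendant '[0.0027,-0.0012,0,0,0.0027,-0.0012,0,0,0.0027,-0.0012,0,0,0.0027,-0.0012,0,0,0.0026,-0.0013,0,0,0.0028,-0.0004,0,-0.05,0.0028,-0.0004,0,-0.05,0.0028,-0.0004,0,-0.05]'
python3 -m pendant '[0.0027,-0.0008,0,-0.05,0.0027,-0.0008,0,-0.05,0.0027,-0.0008,0,-0.05,0.0026,-0.0012,0,-0.05,0.0026,-0.0012,0,-0.05,0.0026,-0.0012,0,-0.05,0.0024,-0.0016,0,-0.05,0.0024,-0.0016,0,-0.05]'
```

```text
t: 13.02
position: [485.9, 203.0, 65.5]
orientation: [[-0.882, 0.472, -0.0], [0.472, 0.882, 0.0], [0.0, 0.0, -1.0]]
wrist_force: [-1.4, 1.6, 0.6]
gripper_width: -0.2
grip_force: 0.7
t: 13.68
position: [506.7, 194.0, 65.5]
orientation: [[-0.628, 0.778, 0.0], [0.778, 0.628, 0.001], [0.0, 0.001, -1.0]]
wrist_force: [-0.1, 2.4, 0.3]
gripper_width: 0.4
grip_force: 0.7
```

Contact is made at about 2 N and the peg is moving. The rest of the sweep follows.

```bash
python3 -m pendant '[0.0024,-0.0016,0,-0.05,0.0021,-0.0019,0,-0.05,0.0021,-0.0019,0,-0.05,0.0021,-0.0019,0,-0.05,0.0018,-0.0022,0,-0.05,0.0018,-0.0022,0,-0.05,0.0018,-0.0022,0,-0.05,0.0015,-0.0025,0,-0.05]'
python3 -m pendant '[0.0015,-0.0025,0,-0.05,0.0015,-0.0025,0,-0.05,0.0011,-0.0026,0,-0.05,0.0011,-0.0026,0,-0.05,0.0011,-0.0026,0,-0.05,0,0,0,0,0,0,0,0,0,0,0,0]'
```

```text
t: 14.35
position: [522.1, 177.4, 65.4]
orientation: [[-0.276, 0.961, -0.0], [0.961, 0.276, 0.0], [0.0, -0.0, -1.0]]
wrist_force: [-0.2, 1.8, 0.1]
gripper_width: -0.2
grip_force: 0.7
t: 15.02
position: [527.3, 169.0, 65.4]
orientation: [[-0.033, 0.999, -0.001], [0.999, 0.033, 0.007], [0.007, -0.001, -1.0]]
wrist_force: [-3.8, 23.5, -0.5]
gripper_width: -0.3
grip_force: 11.1
```

```bash
python3 -m pendant '[0,0.004,0,0,0,0.006,0,0,0,0.006,0,0,0,0.004,0,0,0,0,0.02,0,0,0,0.025,0,0,0,0.03,0,0,0,0.03,0]'
python3 -m pendant '[-0.02,-0.01,0,0,-0.04,-0.01,0,0,-0.04,-0.01,0,0,-0.04,-0.01,0,0,-0.04,-0.01,0,0,-0.02,-0.01,0,0,0,0,0,0,0,0,0,0]'
python3 - <<'E'
from station import r
import cv2,numpy as np
a=r.camera("scene")[160:300,300:430,::-1];b=r.camera("top")[170:290,210:330,::-1]
o=np.zeros((431,800,3),np.uint8)
o[:,:400]=cv2.resize(a,(400,431),interpolation=cv2.INTER_CUBIC);o[:400,400:]=cv2.resize(b,(400,400),interpolation=cv2.INTER_CUBIC)
cv2.imwrite("pics/s4.png",o)
E
```

```text
t: 15.68
position: [527.7, 184.4, 170.8]
orientation: [[-0.032, 0.999, -0.001], [0.999, 0.032, -0.001], [-0.001, -0.001, -1.0]]
wrist_force: [1.0, 0.5, 0.1]
gripper_width: 0.3
grip_force: 0.0
t: 16.35
position: [328.3, 124.5, 170.8]
orientation: [[-0.031, 1.0, 0.003], [1.0, 0.031, 0.0], [0.0, 0.003, -1.0]]
wrist_force: [0.5, 0.7, 0.1]
gripper_width: -0.2
grip_force: 0.0
```

View pics/s4.png

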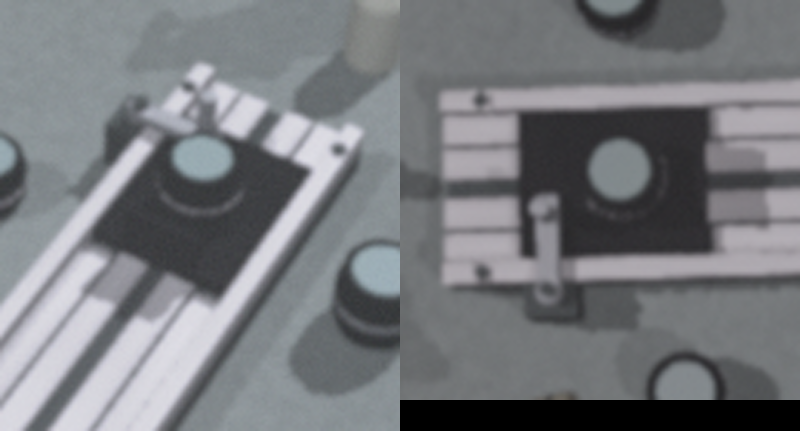

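The keeper lies across the front of the board, with the tip at top crop (543,196) and the pivot at (548,291). The board is still in place. I'll check the angle.

```bash
python3 - <<'E'
from h import *
np.set_printoptions(precision=1,suppress=True)
m=np.array([557.9,29.6,0]);a=1.602;B=np.array([[np.cos(a),np.sin(a),0],[-np.sin(a),np.cos(a),0]])
T=lambda x,y,z:B@(ray("top",210+(x-400)/3.333,170+y/3.333,z)-m)
print("pivot",T(548,291,56),"tip",T(543,196,56),"mid",T(546,245,56),"peg",T(544,207,96))
print("front",T(518,180,43),"rear",T(711,180,43))
for e in((560,250),(534,250),(560,220),(533,220)):print(T(*e,56))
E
```

```text
pivot [120.1  80.6] tip [122.8  10.8] mid [121.1  46.9] peg [116.8  24.7]
front [142.9  -3.8] rear [0.  0.6]
[111.   50.9]
[129.9  50.3]
[110.6  28.9]
[130.3  28.3]
```

The arm's midline sits at x≈120.5 along its length, so the keeper is at its 90° stop. The board is still seated and the hand is clear.

```bash
python3 -c "
from station import r
print(r.close_job())"
```

```text
the job is handed in; nothing more can be done
None
```

I pushed the carriage until it dropped into its notches, swung the keeper by its peg to its stop across the front of the board, and moved the hand clear. The job was handed in at about 16.4 s; no verdict was returned.

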